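Open the sandwich press and hold its lid half open

ROBOT

A 6-joint arm with a two-finger parallel gripper is mounted at the origin on a cart in front of the work surface, level with it; the furniture and walls round the work are solid. World frame = base frame: x ahead of the robot, y to its left, z up, the work surface at z = 0. Lengths are in m, angles in degrees, forces in N, time in s.
With the tool pointing down it reaches from about 0.25 to 0.725 m from the base axis. Payload 9.7 kg.
Tool frame: the origin (TCP) lies between the finger pads; the fingertips stand 25 mm ahead of it and the grasp point (between the pads) lies 6 mm ahead of it; z points along the fingers, y is the line along which they close (so a half turn about z gives the same grasp; the last joint's range is limited). The gripper opens to 85 mm and grips with 20 to 120 N. Pads are 22 mm wide; open, the fingers measure 114 mm over their backs; the gripper's body (76 mm by 85 mm) begins 54 mm behind the grasp point. The pads swing forward as they close: fully open they stand 13 mm farther back than shut.
Start: joints at [67.895, 4.979, 10.078, 95.1, 0, 90], TCP at [0.207, 0.51, 0.256] pointing down, gripper open.
Joint ranges: [-179.16, 179.16], [-48.56, 103.87], [-65.8, 70.77], [-126.05, 130.52], [-82.76, 87.17], [-180, 180]. Speed limits (degrees/s): [127.2, 127.2, 147.25, 180, 180, 180].

INTERFACE

Orientations are given as [roll, pitch, yaw] about the fixed x, y, z axes, in that order (R = Rz(yaw) Ry(pitch) Rx(roll)).
In Python, from workcell import bot gives the robot as it stands.
- The arm moves only by the tool step_hand, called after "Call:" as a command line: name --argument value ..., lists and objects as JSON in quotes. Schema: {"type":"object","properties":{"increments":{"type":"array","items":{"type":"object","properties":{"x":{"type":"number"},"y":{"type":"number"},"z":{"type":"number"},"rz":{"type":"number"},"finger_gap":{"type":"number"}},"additionalProperties":false,"required":["finger_gap"]},"minItems":1,"maxItems":5},"force":{"type":"number"},"only":{"type":"string"},"quiet":{"type":"boolean"},"lines":{"type":"string"}},"required":["increments"],"additionalProperties":false}. increments is a list of rows, 1 to 5 of them, each an object with the fields x, y, z (the shift in m), rz (a turn about the tool's z in degrees), finger_gap (the finger opening in m); a field left out counts as zero (the opening has to be given); each row is the pose to reach, as a shift and turn from the pose commanded when the call began, along the tool's axes at that moment; what a row does not reach only later rows make up. A row lasts 1/12 s, in which the tool goes at most 0.0417 m and 7.16 degrees, less where a joint would pass 70% of its speed; a pose out of reach is approached as far as the arm can. The fingers move at their own pace and stop on an object; force is the grip in N (left out, the last holds). Time passes only in rows, so rows that do not move let the fingers close. The tool returns the time, the measured TCP pose, the force, the opening and the grip force at its end. only (a regular expression) keeps the lines of the reply that match it, lines (a string "A,B") keeps lines A to B, and quiet returns only ok. Input that does not fit is refused with a message, and nothing moves.
- bot.get_obs(): the state, without advancing time (a new reading comes with each control period).
- bot.camera(name): name is "scene" or "top" or "wrist"; returns the picture (384x512x3 uint8, blue, green, red); there is no depth.
- bot.camera_info(name): a dict with "mtx" (3x3 intrinsics, pixels), "k1" (the pictures are not rectified: a ray, as slopes to the right and down, at radius r is drawn at 1 + k1 r^2 times it, then the intrinsics apply), "extrinsics" (4x4, takes a point from camera to world coordinates). Camera axes: x right, y down, z forward; pixel columns grow to the right and rows downward; lengths in m; the calibration is good to about 2 mm. A picture is of the moment at which its call begins: read the wrist's pose just before it. camera_info takes no time and is no camera call; for the wrist camera it gives the pose at the moment of the call.
- bot.job_done(): hands the job in; it is judged then, once.
The state is a dict: "time": time; "q": joint angles; "qd": joint speeds; "joint_efforts": joint torques, N m; "ee_pos": TCP position; "tcp_rot": TCP orientation; "wrist_force": force on the tool from outside, world axes, zero at the start; "torque": the same for the moment, N m; "opening": finger opening in m; "grasp_force": force on a finger pad.
Only numpy, scipy, OpenCV 4.12 (cv2) and the standard library are available. Lean on these libraries where they do the work, as an engineer would, in place of code of your own. Each camera call takes 0.05 s, during which the arm holds its last target. There are 200 camera calls.

TASK

The toasties are done: push the red catch of the sandwich press down to its stop and let it spring back up, so that the lid pops ajar; then raise the lid by its bar handle and hold it half open, at 45 degrees, so that I can get in with the tongs. The lid falls shut if it is let go, so finish still holding it there by the handle. Leave the tongs, mug, tomato, tumbler, spice jar and salt shaker where they stand.

Things in the scene. Friction and masses are not known exactly. Their poses are not given: they have to be found in the camera images.
- press: Sandwich press, 180 mm deep, 250 mm wide, 93 mm high when shut: black lower half with a steel band, steel lid. It cannot be shifted. Origin under the centre of the lower half, on the worktop; its front faces its own -x (roughly to the robot), y runs along its width, z up. The lid's hinge axis runs along y at x = +90 mm, z = 60 mm, at the back.
- press_lid (a joint): Opening angle of the lid, rad: 0 shut, about 0.10 when popped ajar on two sprung pins once the catch frees it, 0.785 at 45 degrees, at most 1.75. The lid weighs about 0.6 kg and falls back to ajar when let go; about 3 N upward at the handle lifts it.
- handle: Black round bar handle of the lid, 16 mm thick, 176 mm long, along y, on posts 80 mm either side of its middle; 35 mm gap between bar and lid front. Origin mid-bar; axes as the press's when shut, turning with the lid. Shut: x = -128, z = 80 mm of the press; as the lid opens it rises and goes back. Grip it from above 45 mm beside its middle, clear of the catch, one finger in the gap.
- press_catch (a joint): Angle of the red catch lever at the front of the press, rad: 0 at rest (hooked over a keeper on the lid), 0.30 pressed down to its stop; a spring brings it back. Pushed at the tab's end it takes about 2 N at first and 6 N at the stop. Short of the stop it may not free the lid.
- catch_tab (a point): Point on top of the red catch tab, near its front end, where to push it down. The tab is 42 mm wide and passes under the bar handle, this point 36 mm in front of the bar, at x = -164, z = 76 mm of the press at rest; to the stop it moves 23 mm down and 10 mm forward. The lever pivots about a line along y at x = -94, z = 30 mm of the press.
- tongs: Steel kitchen tongs, 357 x 70 x 34 mm, lying on the worktop to the right of the press, their length about away from the robot. Origin at the centre of the underside.
- mug_a: White mug, 80 mm wide without its handle, 91 mm high. Origin at the centre of the underside.
- tomato_a: Red tomato, about 72 mm, on the chopping board at the left. Origin at its underside.
- tumbler_a: Grey metal tumbler, 77 mm wide, 103 mm high. Origin at the centre of the underside.
- spice_0: Spice jar with a green lid, 46 mm wide, 106 mm high. Origin at the centre of the underside.
- salt: Salt shaker with a grey top, 44 mm wide, 90 mm high. Origin at the centre of the underside.

How it is judged:
By the outcome, as a careful person would: the job done as asked, in the order asked, and still so for the second after the job is handed in, while the arm keeps its last pose, push and grip.
It also fails if it takes over 42 s, if anything falls off the work surface, if the arm or the gripper's body presses on something with over 40 N, if the wrist force passes 120 N, or if a joint passes its speed limit or range.

## Working session

There is one attempt and no reset: what is moved stays moved. The work goes in short steps, Python scripts to look and compute and a tool call to move; the robot and the scene stay as the last step left them, time stands still between calls to the robot, and variables do not carry over. Pictures are saved under pics/ and viewed, at most 10 in all, crops included, and the job is handed in when it is done.

```bash
ls; mkdir -p pics
```

Run:
```python
from workcell import bot
import cv2
o=bot.get_obs();print({k:o[k] for k in('time','q','ee_pos','tcp_rot','wrist_force','opening')})
for n in('scene','top'):
    cv2.imwrite(f'pics/{n}0.png',bot.camera(n))
    i=bot.camera_info(n);print(n,i)
```

```text
pics
workcell.py
{'time': 0.0, 'q': array([6.78960659e+01, 5.00888565e+00, 1.00315761e+01, 9.50979562e+01,
       1.05591463e-03, 8.99991125e+01]), 'ee_pos': array([0.20687684, 0.50938862, 0.25557851]), 'tcp_rot': array([-1.79924734e+02, -1.05707961e-03,  1.57896952e+02]), 'wrist_force': array([-0.14694442, -0.83523085, -0.43629571]), 'opening': 0.08564991556730173}
scene {'mtx': array([[436.36649242,   0.        , 256.91863489],
       [  0.        , 436.36649242, 193.99745584],
       [  0.        ,   0.        ,   1.        ]]), 'k1': -0.10668186027946554, 'extrinsics': array([[ 0.69160775, -0.51755525,  0.50380084, -0.23139626],
       [-0.72226832, -0.49816894,  0.47974596, -0.78710654],
       [ 0.00268289, -0.6956754 , -0.71835126,  1.18048915],
       [ 0.        ,  0.        ,  0.        ,  1.        ]])}
top {'mtx': array([[442.11305001,   0.        , 256.83255351],
       [  0.        , 442.11305001, 195.7942931 ],
       [  0.        ,   0.        ,   1.        ]]), 'k1': -0.06893731101709688, 'extrinsics': array([[ 0.25925894, -0.92941532,  0.26262514,  0.1522494 ],
       [-0.96578227, -0.24750417,  0.07750024, -0.16363982],
       [-0.0070291 , -0.27373133, -0.96178051,  1.57274868],
       [ 0.        ,  0.        ,  0.        ,  1.        ]])}
```

View pics/scene0.png

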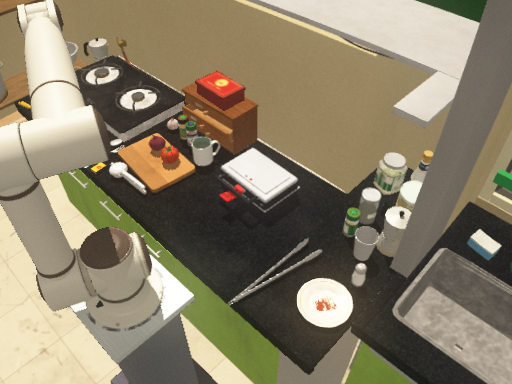

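View pics/top0.png

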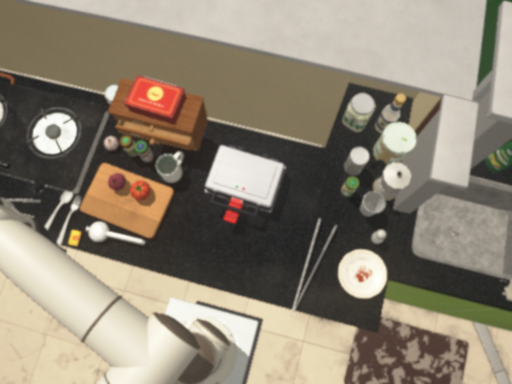

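The scene view shows the press at about (258,180), with red tab patches at (228,196) and (239,189) split by the black bar. In the top view the lid is at (245,177), the tab at (231,216), and the bar crosses at about (234,208).

Create h.py:
```python
from workcell import bot
import cv2, numpy as np
from scipy.spatial.transform import Rotation as R
def ray(n,px,inf=None):
    i=inf or bot.camera_info(n); K=i['mtx'];E=i['extrinsics']
    d=(np.array(px,float)-K[:2,2])/[K[0,0],K[1,1]]
    u=d.copy()
    for _ in range(20): u=d/(1+i['k1']*(u@u))
    v=E[:3,:3]@[u[0],u[1],1]
    return E[:3,3],v/np.linalg.norm(v)
def onz(n,px,z,inf=None):
    o,v=ray(n,px,inf); return o+v*(z-o[2])/v[2]
def tri(*rs):
    A=sum(np.eye(3)-np.outer(v,v) for o,v in rs); b=sum((np.eye(3)-np.outer(v,v))@o for o,v in rs)
    return np.linalg.solve(A,b)
def red(im):
    h=cv2.cvtColor(im,cv2.COLOR_BGR2HSV)
    return (((h[...,0]<8)|(h[...,0]>172))&(h[...,1]>150)&(h[...,2]>90)).astype(np.uint8)
def blobs(m,box,amin=15):
    x0,y0,x1,y1=box; k=np.zeros_like(m);k[y0:y1,x0:x1]=m[y0:y1,x0:x1]
    c,_=cv2.findContours(k,cv2.RETR_EXTERNAL,cv2.CHAIN_APPROX_NONE)
    return [q for q in c if cv2.contourArea(q)>amin]
```

Run:
```python
from h import *
np.set_printoptions(precision=4,suppress=True)
for n,box in(('scene',(205,170,260,215)),('top',(210,190,260,235))):
    im=cv2.imread(f'pics/{n}0.png')
    for c in blobs(red(im),box):
        r=cv2.minAreaRect(c);print(n,'red',r,'->z.076',onz(n,c.reshape(-1,2).mean(0),.076))
        print([onz(n,p,.076)[:2] for p in cv2.boxPoints(r)])
    h=cv2.cvtColor(im,cv2.COLOR_BGR2HSV)
    m=((h[...,1]<40)&(h[...,2]>150)).astype(np.uint8)
    for c in blobs(m,(200,140,300,215),300):
        r=cv2.minAreaRect(c);print(n,'lid',r,onz(n,r[0],.093))
        P=cv2.approxPolyDP(c,5,True).reshape(-1,2)
        print([ (tuple(p),onz(n,p,.093)[:2]) for p in P])
    x=im[135:235,180:310];cv2.imwrite(f'pics/{n}c.png',cv2.resize(x,None,fx=4,fy=4,interpolation=2))
a=cv2.imread('pics/scenec.png');b=cv2.imread('pics/topc.png')
cv2.imwrite('pics/both.png',cv2.resize(np.vstack([a,b]),None,fx=.75,fy=.75))
```

```text
scene red ((227.6500244140625, 195.9499969482422), (9.803059577941895, 15.811386108398438), 71.56504821777344) ->z.076 [0.4651 0.0187 0.076 ]
[array([0.4502, 0.0486]), array([0.5042, 0.0283]), array([ 0.4798, -0.0124]), array([0.4272, 0.0079])]
scene red ((238.72000122070312, 188.5399932861328), (10.200000762939453, 6.40000057220459), 36.869895935058594) ->z.076 [0.5169 0.0153 0.076 ]
[array([0.5047, 0.0333]), array([0.5324, 0.042 ]), array([ 0.5308, -0.0012]), array([ 0.5035, -0.0093])]
scene lid ((258.35809326171875, 173.3986358642578), (68.93484497070312, 37.896732330322266), 35.53767776489258) [0.6102 0.0075 0.093 ]
[((np.int32(221), np.int32(167)), array([0.5395, 0.1308])), ((np.int32(263), np.int32(200)), array([ 0.5251, -0.0956])), ((np.int32(296), np.int32(180)), array([ 0.6789, -0.1135])), ((np.int32(254), np.int32(148)), array([0.7024, 0.1186]))]
top red ((230.50003051757812, 216.00001525878906), (14.23024845123291, 11.700427055358887), 18.43494987487793) ->z.076 [0.4662 0.0258 0.076 ]
[array([0.4478, 0.0522]), array([0.4893, 0.0508]), array([0.4859, 0.0008]), array([0.4446, 0.0025])]
top red ((235.45005798339844, 203.15000915527344), (12.965337753295898, 8.221921920776367), 18.434947967529297) ->z.076 [0.5145 0.0232 0.076 ]
[array([0.5026, 0.0459]), array([0.5322, 0.0448]), array([ 0.529, -0.001]), array([0.4994, 0.0002])]
top lid ((244.14019775390625, 175.16244506835938), (69.41742706298828, 45.580780029296875), 17.19854164123535) [0.6179 0.0185 0.093 ]
[((np.int32(221), np.int32(145)), array([0.7069, 0.1298])), ((np.int32(206), np.int32(186)), array([0.5449, 0.1372])), ((np.int32(269), np.int32(205)), array([ 0.5352, -0.0937])), ((np.int32(283), np.int32(165)), array([ 0.69  , -0.1047]))]
```

View pics/both.png

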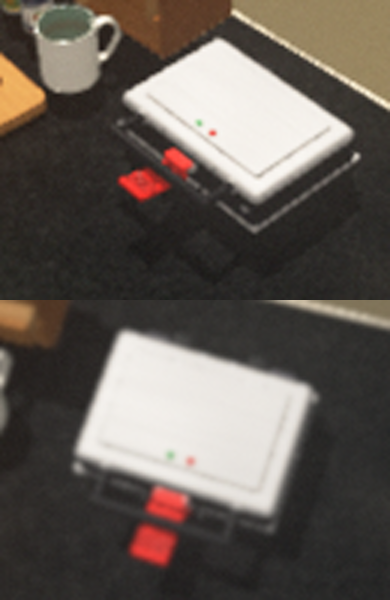

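The lower red patch is the pushing end of the tab. The other one, behind the black bar, is the keeper. The bar runs about parallel to the lid front, and the press yaw is about -3.5°. I'll move in closer so I can measure with the wrist camera.

Add to h.py:
```python
def to(p,yaw,off=0):
    o=bot.get_obs(); Rt=R.from_euler('xyz',o['tcp_rot'],degrees=True)
    d=Rt.inv().apply(np.array(p)-o['ee_pos']); t=-(yaw-o['tcp_rot'][2]+180)%360-180
    print('t',round(o['time'],2),'pos',o['ee_pos'].round(4),'rot',o['tcp_rot'].round(2),'F',o['wrist_force'].round(1),'shift',d.round(4),'turn',round(-(-t if 0 else -t),1))
```

```text
(no output)
```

Call:
step_hand --increments '[{"x": -0.027,"y": -0.029,"rz": 5.6,"finger_gap": 0.085},{"x": -0.054,"y": -0.059,"rz": 11.2,"finger_gap": 0.085},{"x": -0.081,"y": -0.088,"rz": 16.8,"finger_gap": 0.05},{"x": -0.108,"y": -0.118,"rz": 22.4,"finger_gap": 0.036},{"x": -0.136,"y": -0.147,"rz": 28,"finger_gap": 0.036}]'

```text
time: 0.52
ee_pos: [0.2775, 0.3204, 0.2559]
tcp_rot: [-180.0, 0.0, 129.7]
wrist_force: [1.1, 0.1, -0.0]
opening: 0.0512
grasp_force: 0.0
```

```bash
python3 -c "
from h import *
to([.40,0,.25],86.5)"
```

```text
t 0.52 pos [0.2775 0.3204 0.2559] rot [-1.7997e+02  1.0000e-02  1.2967e+02] F [ 1.1  0.1 -0. ] shift [-0.3248 -0.1103  0.006 ] turn 43.2
```

Call:
step_hand --increments '[{"x": -0.039,"y": -0.013,"rz": 7,"finger_gap": 0.036},{"x": -0.078,"y": -0.027,"rz": 14,"finger_gap": 0.036},{"x": -0.117,"y": -0.04,"rz": 21,"finger_gap": 0.036},{"x": -0.156,"y": -0.053,"rz": 28,"finger_gap": 0.036},{"x": -0.195,"y": -0.066,"rz": 35,"finger_gap": 0.036}]'

```text
time: 0.93
ee_pos: [0.352, 0.1284, 0.2562]
tcp_rot: [180.0, -0.0, 94.6]
wrist_force: [0.5, 1.5, 0.4]
opening: 0.0357
grasp_force: 0.0
```

```bash
python3 -c "
from h import *
to([.40,0,.25],86.5)"
```

```text
t 0.93 pos [0.352  0.1284 0.2562] rot [ 1.7998e+02 -1.0000e-02  9.4580e+01] F [0.5 1.5 0.4] shift [-0.1318  0.0376  0.0062] turn 8.1
```

Call:
step_hand --increments '[{"x": -0.04,"y": 0.011,"rz": 4,"finger_gap": 0.036},{"x": -0.08,"y": 0.023,"rz": 8,"finger_gap": 0.036},{"x": -0.115,"y": 0.038,"rz": 8,"finger_gap": 0.036},{"x": -0.132,"y": 0.038,"rz": 8,"finger_gap": 0.036},{"x": -0.132,"y": 0.038,"rz": 8,"finger_gap": 0.036}]'

```text
time: 1.35
ee_pos: [0.4015, -0.001, 0.2557]
tcp_rot: [-179.9, 0.0, 86.7]
wrist_force: [0.8, -0.4, 0.1]
opening: 0.0359
grasp_force: 0.0
```

Run:
```python
from h import *
o=bot.get_obs();i=bot.camera_info('wrist');im=bot.camera('wrist');cv2.imwrite('pics/w1.png',im)
np.savez('w1.npz',**i);print(o['ee_pos'],o['tcp_rot'],i)
```

```text
[ 0.40154558 -0.00095962  0.25572046] [-1.79938255e+02  4.06592069e-02  8.66522367e+01] {'mtx': array([[305.21482743,   0.        , 248.32919331],
       [  0.        , 305.21482743, 194.65868068],
       [  0.        ,   0.        ,   1.        ]]), 'k1': -0.0771690200545434, 'extrinsics': array([[ 9.98278193e-01, -5.53693180e-02, -1.93620147e-02,
         4.06894540e-01],
       [-5.86491376e-02, -9.47617661e-01, -3.13976188e-01,
         7.93129143e-02],
       [-9.63139708e-04,  3.14571147e-01, -9.49233409e-01,
         3.73324332e-01],
       [ 0.00000000e+00,  0.00000000e+00,  0.00000000e+00,
         1.00000000e+00]])}
```

View pics/w1.png

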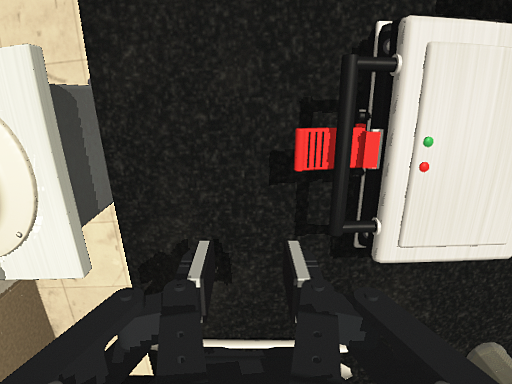

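The wrist view shows the bar from (350,55) to (338,232), with its posts at rows 65 and 225. The red tab spans columns 296–337 and rows 128–171, and the keeper is at (372,148).

Run:
```python
from h import *
np.set_printoptions(precision=4,suppress=True)
i=dict(np.load('w1.npz'));im=cv2.imread('pics/w1.png')
m=red(im)
for c in blobs(m,(280,100,400,190),60):
    r=cv2.minAreaRect(c);x,y,w,h=cv2.boundingRect(c);print(r,(x,y,w,h))
    print('corners@.076',[onz('',p,.076,i)[:2] for p in((x,y),(x,y+h),(x+w,y),(x+w,y+h))])
# bar: dark pixels, per-row centre between rows 70..215 excluding tab
g=im.max(2)
for y in(60,80,100,115,190,205,220): 
    row=g[y,325:372].astype(int);print(y,row)
for p in((349.5,55),(339,233)): print('end',onz('',p,.08,i))
for p in((304,150),(309,150)):print('tab',onz('',p,.076,i))
# cross-check height of front tab by triangulating blobs
S=cv2.imread('pics/scene0.png');T=cv2.imread('pics/top0.png')
b=[ (n,max(blobs(red(I),bx),key=cv2.contourArea).reshape(-1,2).mean(0)) for n,I,bx in(('scene',S,(205,170,260,215)),('top',T,(210,190,260,235)))]
w=max(blobs(m,(285,100,340,190),60),key=cv2.contourArea).reshape(-1,2).mean(0)
rs=[ray(n,p) for n,p in b]+[ray('',w,i)]
print('tri',tri(*rs),tri(rs[0],rs[2]),w, onz('',w,.076,i))
```

```text
((314.863525390625, 149.09544372558594), (40.97724533081055, 44.97502517700195), 1.9091522693634033) (294, 127, 43, 45)
corners@.076 [array([0.4487, 0.0468]), array([0.448 , 0.0022]), array([0.4903, 0.0447]), array([ 0.4915, -0.0002])]
((364.86181640625, 146.20114135742188), (27.731658935546875, 44.22844314575195), 5.440331935882568) (350, 124, 30, 45)
corners@.076 [array([0.5029, 0.0469]), array([0.5047, 0.0022]), array([0.5326, 0.0456]), array([0.5356, 0.0005])]
60 [37 39 38 36 28 25 25 27 27 27 26 26 25 29 37 42 31 15 14 20 21 23 23 27
 35 43 50 62 61 51 43 32 30 49 52 50 49 50 48 46 47 45 45 43 44 42 41]
80 [36 35 35 29 29 26 27 28 30 29 29 28 27 32 40 16 17 17 19 24 24 25 34 37
 46 54 61 53 44 34 31 29 26 24 23 21 19 16 16 19 15 18 15 17 11 12 61]
100 [ 18  19  17  20  16  15  13  10  13  13  16  19  25  21  16  19  19  22
  24  24  29  35  43  54  56  56  43  35  30  29  32  15  14  13  14  17
  16  19  18  16  17  16  14   7  70 119 142]
115 [30 34 37 32 34 35 35 37 40 41 39 30 25 14 19 18 24 23 23 28 37 46 53 55
 49 39 33 31 30 24 15 14 17 15 20 52 84 86 85 79 15 20 21 19 15 35 40]
190 [ 39  38  35  28  25  25  20  17  17  22  24  23  27  36  39  39  40  40
  31  31  30  31  24  14  16  19  22  23  18  13  15  14  15  11  25  88
 138 130  77   3  16  17  16  19  17  17  18]
205 [ 25  20  23  23  31  27  17  20  19  25  27  26  36  37  36  40  32  30
  31  31  32  17  15  14  17  16  18  20  18  17  15  14  13  71 136 128
  78   7  13  16  18  17  19  18  18  17  16]
220 [31 34 37 39 25 17 21 21 26 26 31 31 31 33 33 31 32 30 31 23 18 21 21 19
 19 17 18 15 17 16 10 32 67 68 52 12 18 21 19 18 19 20 17 20 19 15 30]
end [0.4995 0.109  0.08  ]
end [ 0.4948 -0.0663  0.08  ]
tab [0.4582 0.0239 0.076 ]
tab [0.4631 0.0237 0.076 ]
tri [0.469  0.0249 0.069 ] [0.4698 0.0239 0.0688] [314.3774 148.1887] [0.4684 0.0252 0.076 ]
```

```bash
python3 -c "
from h import *
to([.456,.024,.118],87.3)"
```

```text
t 1.4 pos [0.4013 0.0005 0.2559] rot [-1.7994e+02  1.0000e-02  8.6680e+01] F [0.5 0.8 0.6] shift [0.0267 0.0534 0.1378] turn -0.6
```

Call:
step_hand --increments '[{"x": 0.025,"y": 0.030,"z": 0.03,"finger_gap": 0},{"x": 0.025,"y": 0.053,"z": 0.06,"finger_gap": 0},{"x": 0.025,"y": 0.053,"z": 0.1,"finger_gap": 0},{"x": 0.025,"y": 0.053,"z": 0.137,"finger_gap": 0},{"x": 0.025,"y": 0.053,"z": 0.137,"finger_gap": 0}]'

```text
time: 1.82
ee_pos: [0.4515, 0.025, 0.1117]
tcp_rot: [-179.3, 0.1, 87.0]
wrist_force: [-0.6, 0.2, -1.0]
opening: 0.0001
grasp_force: 0.0
```

```bash
python3 -c "
from h import *
to([.456,.024,.118],87.3);to([.447,.024,.078],87.3)"
```

```text
t 1.82 pos [0.4515 0.025  0.1117] rot [-1.7933e+02  6.0000e-02  8.6980e+01] F [-0.6  0.2 -1. ] shift [-0.0008  0.0045 -0.0063] turn -0.3
t 1.82 pos [0.4515 0.025  0.1117] rot [-1.7933e+02  6.0000e-02  8.6980e+01] F [-0.6  0.2 -1. ] shift [-0.0012 -0.004   0.0338] turn -0.3
```

Call:
step_hand --increments '[{"z": 0.01,"finger_gap": 0},{"z": 0.018,"finger_gap": 0},{"y": -0.003,"z": 0.024,"finger_gap": 0},{"y": -0.005,"z": 0.030,"finger_gap": 0},{"y": -0.005,"z": 0.030,"finger_gap": 0}]'

```text
time: 2.23
ee_pos: [0.4506, 0.0247, 0.0906]
tcp_rot: [179.9, -0.0, 86.9]
wrist_force: [-2.1, 0.6, 5.1]
opening: -0.0002
grasp_force: 2.3
```

Call:
step_hand --increments '[{"y": -0.003,"z": 0.004,"finger_gap": 0},{"y": -0.004,"z": 0.008,"finger_gap": 0},{"y": -0.004,"z": 0.008,"finger_gap": 0}]'

```text
time: 2.48
ee_pos: [0.447, 0.0247, 0.082]
tcp_rot: [179.9, -0.0, 86.9]
wrist_force: [0.5, 1.1, 4.4]
opening: 0.0001
grasp_force: 2.1
```

Call:
step_hand --increments '[{"y": -0.001,"z": 0.004,"finger_gap": 0},{"y": -0.002,"z": 0.007,"finger_gap": 0},{"y": -0.002,"z": 0.007,"finger_gap": 0}]'

```text
time: 2.73
ee_pos: [0.4458, 0.0249, 0.077]
tcp_rot: [179.8, -0.0, 86.9]
wrist_force: [-6.1, 1.5, 20.9]
opening: 0.0001
grasp_force: 10.7
```

Call:
step_hand --increments '[{"z": 0.003,"finger_gap": 0},{"z": 0.005,"finger_gap": 0},{"z": 0.005,"finger_gap": 0}]'

```text
time: 2.98
ee_pos: [0.4458, 0.025, 0.0752]
tcp_rot: [179.7, -0.1, 86.9]
wrist_force: [-19.3, 1.7, 52.3]
opening: 0.0001
grasp_force: 26.0
```

It's at the stop, because the force rises sharply. I'll let it spring back and look.

Call:
step_hand --increments '[{"z": -0.006,"finger_gap": 0},{"z": -0.014,"finger_gap": 0},{"z": -0.026,"finger_gap": 0},{"y": -0.005,"z": -0.045,"finger_gap": 0},{"y": -0.01,"z": -0.07,"finger_gap": 0}]'

```text
time: 3.4
ee_pos: [0.4335, 0.0251, 0.1389]
tcp_rot: [-179.8, 0.0, 86.9]
wrist_force: [-0.1, -0.2, -0.0]
opening: -0.0
grasp_force: 0.0
```

Call:
step_hand --increments '[{"y": -0.02,"z": -0.03,"finger_gap": 0.036},{"y": -0.03,"z": -0.06,"finger_gap": 0.036},{"y": -0.03,"z": -0.07,"finger_gap": 0.036},{"y": -0.03,"z": -0.07,"finger_gap": 0.036}]'

```text
time: 3.73
ee_pos: [0.4053, 0.0269, 0.2124]
tcp_rot: [179.7, -0.0, 86.9]
wrist_force: [0.6, 0.1, 1.3]
opening: 0.0362
grasp_force: 0.0
```

Run:
```python
from h import *
o=bot.get_obs();i=bot.camera_info('wrist');im=bot.camera('wrist');cv2.imwrite('pics/w2.png',im)
np.savez('w2.npz',**i)
s=bot.camera('scene');cv2.imwrite('pics/s2.png',np.hstack([im,cv2.resize(s[120:230,185:315],(288,244))[:, :][:244] if 0 else cv2.copyMakeBorder(cv2.resize(s[120:230,185:315],(288,244)),0,140,0,0,0)]))
```

```text
(no output)
```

View pics/s2.png

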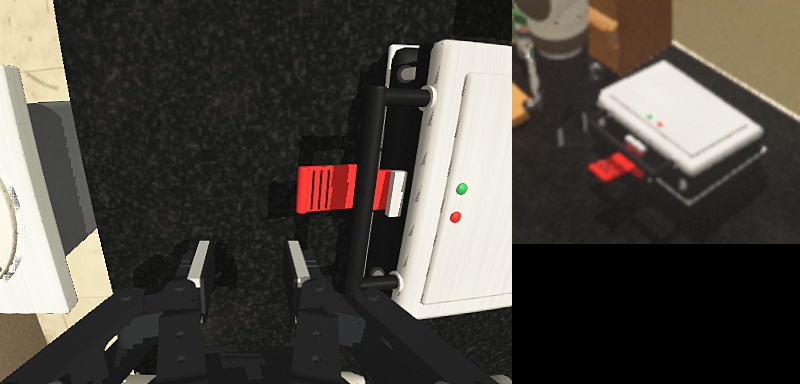

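The lid has popped ajar: the white keeper now stands clear of the red hook at (396,193). The bar runs from (376,88) to (354,290).

Run:
```python
from h import *
np.set_printoptions(precision=4,suppress=True)
i=dict(np.load('w2.npz'));im=cv2.imread('pics/w2.png');g=im.max(2).astype(int)
for y in(110,145,230,260):print(y,g[y,340:400])
a,b=[onz('',p,.1017,i) for p in((376,88),(354,291))];print(a,b,(a+b)/2,np.linalg.norm(a-b))
```

```text
110 [ 36  35  39  46  47  40  35  33  34  22  17  21  18  20  22  18  17  14
  18  15  16  16  18  18  18  17  22  22  24  24  26  30  30  31  35  40
  41  44  50  46  43  39  35  27  57 128  98   8  17  17  21  21  19  18
  19  19  21  20  19  22]
145 [ 27  21  19  19  22  24  23  23  21  17  15  17  19  19  23  24  22  19
  17  16  20  18  19  23  23  24  26  29  30  30  34  36  42  44  47  47
  44  37  33  27  58 113  80  11  17  19  20  20  18  19  18  20  18  20
  20  20  21  20  22  23]
230 [ 20  21  20  19  16  17  16  15  14  17  18  18  20  22  24  26  28  29
  30  33  36  41  38  40  40  36  34  32  26  44 124  27  11  19  20  18
  17  20  20  19  19  20  18  19  19  20  21  18  20  20  18  20  18  19
  18  18  18  19  17  17]
260 [ 17  19  17  20  22  22  20  18  22  22  25  26  25  30  31  32  36  36
  38  37  39  33  33  32  23  84  90  11  17  19  22  17  20  17  20  18
  19  19  17  20  22  20  21  15  18  18  19  19  18  18  18  19  17  17
  21  17  15   8  76 120]
[0.5032 0.1077 0.1017] [ 0.4965 -0.0647  0.1017] [0.4999 0.0215 0.1017] 0.17250278584745415
```

```bash
python3 -c "
from h import *
to([.498,-.0235,.165],87.5)"
```

```text
t 3.83 pos [0.4048 0.0268 0.209 ] rot [-1.800e+02  1.000e-02  8.689e+01] F [-0.3 -0.6 -0.2] shift [-0.0451  0.0958  0.044 ] turn -0.6
```

Call:
step_hand --increments '[{"x": -0.02,"y": 0.035,"finger_gap": 0.036},{"x": -0.045,"y": 0.07,"finger_gap": 0.036},{"x": -0.045,"y": 0.095,"z": 0.02,"finger_gap": 0.036},{"x": -0.045,"y": 0.095,"z": 0.048,"finger_gap": 0.036},{"x": -0.045,"y": 0.095,"z": 0.048,"finger_gap": 0.036}]'

```text
time: 4.25
ee_pos: [0.4952, -0.0237, 0.1539]
tcp_rot: [-179.4, 0.0, 86.8]
wrist_force: [-1.3, -0.2, -2.5]
opening: 0.0359
grasp_force: 0.0
```

Call:
step_hand --increments '[{"finger_gap": 0.036}]'

```text
time: 4.33
ee_pos: [0.4955, -0.0233, 0.1588]
tcp_rot: [-179.6, 0.0, 86.9]
wrist_force: [-0.8, 0.5, 0.3]
opening: 0.0361
grasp_force: 0.0
```

```bash
python3 -c "
from h import *
to([.498,-.0235,.111],87.5)"
```

```text
t 4.33 pos [ 0.4955 -0.0233  0.1588] rot [-179.65    0.     86.88] F [-0.8  0.5  0.3] shift [-0.0001  0.0028  0.0477] turn -0.6
```

Call:
step_hand --increments '[{"y": 0.003,"z": 0.012,"rz": -0.6,"finger_gap": 0.036},{"y": 0.003,"z": 0.024,"rz": -0.6,"finger_gap": 0.036},{"y": 0.003,"z": 0.036,"rz": -0.6,"finger_gap": 0.036},{"y": 0.003,"z": 0.05,"rz": -0.6,"finger_gap": 0.036},{"y": 0.003,"z": 0.05,"rz": -0.6,"finger_gap": 0.036}]'

```text
time: 4.75
ee_pos: [0.4985, -0.0232, 0.1085]
tcp_rot: [-179.8, 0.0, 87.5]
wrist_force: [-0.8, -0.5, -0.5]
opening: 0.0356
grasp_force: 0.0
```

Call:
step_hand --increments '[{"finger_gap": 0.036},{"finger_gap": 0.02},{"finger_gap": 0.0},{"finger_gap": 0},{"finger_gap": 0}]' --force 30

```text
time: 5.17
ee_pos: [0.4952, -0.0231, 0.1108]
tcp_rot: [-179.4, -0.0, 87.5]
wrist_force: [-26.5, 2.4, 7.5]
opening: 0.0147
grasp_force: 32.3
```

Gripped, with a side load from a few mm of x offset. I'll relieve that first, then lift along the arc.

Call:
step_hand --increments '[{"y": -0.003,"finger_gap": 0},{"y": -0.003,"finger_gap": 0},{"y": -0.003,"finger_gap": 0}]'

```text
time: 5.42
ee_pos: [0.4951, -0.0231, 0.1118]
tcp_rot: [-179.8, -0.0, 87.5]
wrist_force: [-11.6, 1.1, 4.0]
opening: 0.015
grasp_force: 31.9
```

Call:
step_hand --increments '[{"y": 0.002,"z": -0.009,"finger_gap": 0},{"y": 0.0044,"z": -0.0185,"finger_gap": 0},{"y": 0.007,"z": -0.027,"finger_gap": 0},{"y": 0.0105,"z": -0.0366,"finger_gap": 0},{"y": 0.0105,"z": -0.0366,"finger_gap": 0}]'

```text
time: 5.83
ee_pos: [0.5055, -0.0237, 0.1496]
tcp_rot: [-179.8, 0.0, 87.5]
wrist_force: [-16.5, 0.6, 4.0]
opening: 0.015
grasp_force: 30.9
```

Call:
step_hand --increments '[{"z": -0.010,"finger_gap": 0},{"y": 0.0045,"z": -0.019,"finger_gap": 0},{"y": 0.009,"z": -0.027,"finger_gap": 0},{"y": 0.0135,"z": -0.0353,"finger_gap": 0},{"y": 0.0135,"z": -0.0353,"finger_gap": 0}]'

```text
time: 6.25
ee_pos: [0.5222, -0.0245, 0.1851]
tcp_rot: [179.8, 0.0, 87.5]
wrist_force: [0.0, -0.4, -3.0]
opening: 0.0146
grasp_force: 30.4
```

Run:
```python
from h import *
o=bot.get_obs();i=bot.camera_info('wrist');im=bot.camera('wrist');np.savez('w3.npz',**i)
s=bot.camera('scene');cv2.imwrite('pics/s3.png',np.hstack([im,cv2.copyMakeBorder(cv2.resize(s[120:230,185:315],(288,244)),0,140,0,0,0)]))
```

```text
(no output)
```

View pics/s3.png

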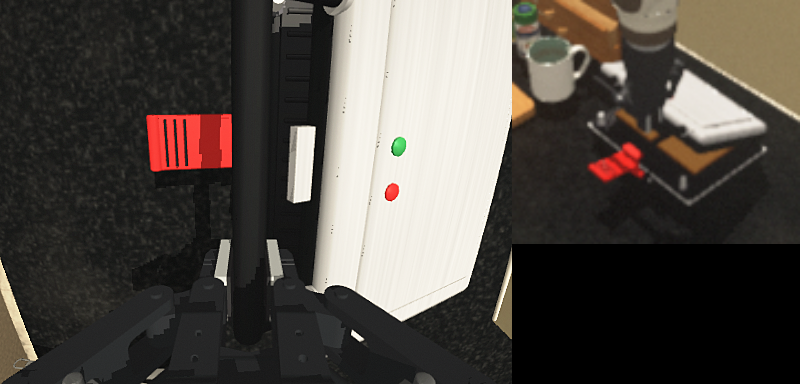

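The right fingers hold the bar, and the lid is lifting with about 3 N of load and the keeper free at (300,160). I'll continue.

Call:
step_hand --increments '[{"y": 0.007,"z": -0.009,"finger_gap": 0},{"y": 0.014,"z": -0.0175,"finger_gap": 0},{"y": 0.021,"z": -0.026,"finger_gap": 0},{"y": 0.028,"z": -0.034,"finger_gap": 0},{"y": 0.028,"z": -0.034,"finger_gap": 0}]'

```text
time: 6.77
ee_pos: [0.5469, -0.0258, 0.2194]
tcp_rot: [-179.8, 0.0, 87.5]
wrist_force: [-19.5, -1.7, 13.6]
opening: 0.0146
grasp_force: 31.7
```

Call:
step_hand --increments '[{"y": 0.006,"z": -0.006,"finger_gap": 0},{"y": 0.012,"z": -0.0115,"finger_gap": 0},{"y": 0.018,"z": -0.017,"finger_gap": 0},{"y": 0.018,"z": -0.017,"finger_gap": 0}]'

```text
time: 7.1
ee_pos: [0.5646, -0.0267, 0.2374]
tcp_rot: [-179.9, 0.0, 87.5]
wrist_force: [-20.9, -1.8, 21.6]
opening: 0.0148
grasp_force: 32.2
```

Call:
step_hand --increments '[{"finger_gap": 0},{"finger_gap": 0},{"finger_gap": 0}]'

```text
time: 7.35
ee_pos: [0.5641, -0.0266, 0.2369]
tcp_rot: [-179.9, 0.0, 87.5]
wrist_force: [-20.0, -2.0, 19.4]
opening: 0.0148
grasp_force: 32.1
```

Call:
step_hand --increments '[{"y": -0.0015,"z": -0.0015,"finger_gap": 0},{"y": -0.003,"z": -0.003,"finger_gap": 0},{"y": -0.003,"z": -0.003,"finger_gap": 0},{"y": -0.003,"z": -0.003,"finger_gap": 0}]'

```text
time: 7.68
ee_pos: [0.5637, -0.0266, 0.237]
tcp_rot: [-180.0, 0.0, 87.5]
wrist_force: [-0.1, -4.1, -1.0]
opening: 0.0145
grasp_force: 30.5
```

Run:
```python
from h import *
o=bot.get_obs();i=bot.camera_info('wrist');im=bot.camera('wrist');np.savez('w4.npz',**i);cv2.imwrite('pics/w4.png',im)
s=bot.camera('scene');cv2.imwrite('pics/scene4.png',s);cv2.imwrite('pics/s4.png',np.hstack([im,cv2.copyMakeBorder(cv2.resize(s[120:230,185:315],(288,244)),0,140,0,0,0)]))
```

```text
(no output)
```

View pics/s4.png

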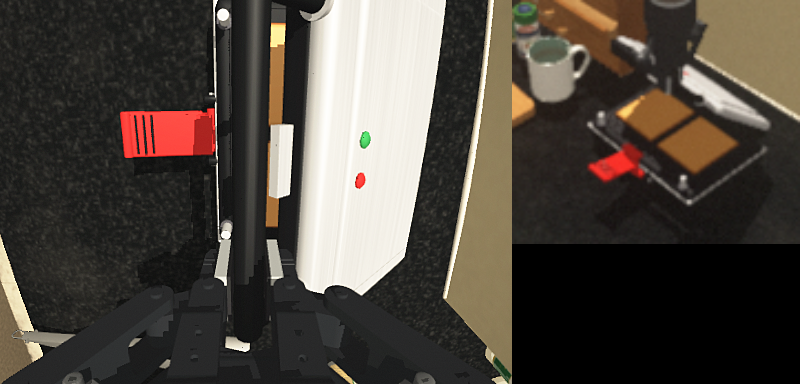

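The lid is well open and held, and the toasties are visible. The green LED is at (365,140) and the red one at (360,181). I'll compute the angle from the LEDs.

Run:
```python
from h import *
from scipy.optimize import least_squares
np.set_printoptions(precision=4,suppress=True)
def leds(f,box):
    im=cv2.imread(f);h=cv2.cvtColor(im,cv2.COLOR_BGR2HSV);x0,y0,x1,y1=box;out=[]
    G=((h[...,0]>45)&(h[...,0]<80)&(h[...,1]>120)&(h[...,2]>60)).astype(np.uint8)
    for m in(G,red(im)):
        c=max(blobs(m,box,8),key=cv2.contourArea);q=cv2.moments(c);out.append((q['m10']/q['m00'],q['m01']/q['m00']))
    return out
L={1:leds('pics/w1.png',(412,130,445,180)),2:leds('pics/w2.png',(440,175,480,225)),3:leds('pics/s3.png',(378,130,412,205)),4:leds('pics/w4.png',(350,125,380,195))}
I={k:dict(np.load(f'w{k}.npz')) for k in L};print(L)
for yaw in(-2.3,-3):
  ex=np.array([np.cos(np.radians(yaw)),np.sin(np.radians(yaw)),0])
  for bx in(.4935,.496,.4985):
    hinge=np.array([bx,.0225,0])+.218*ex+[0,0,.06]
    for zt in(.093,.090):
        P=[onz('',p,zt,I[1]) for p in L[1]]
        res=[]
        for k in(2,3,4):
            def f(t):
                e=[]
                for p,px in zip(P,L[k]):
                    Rm=R.from_rotvec(t[0]*np.array([-ex[1],ex[0],0])).as_matrix()
                    w=hinge+Rm@(p-hinge);o,v=ray('',px,I[k]);e+=list(np.cross(v,w-o))
                return e
            s=least_squares(f,[.3]);res+=[np.degrees(s.x[0]),np.sqrt(2*s.cost)*1e3]
        print(yaw,bx,zt,np.array(res))
```

```text
{1: [(427.9601139601139, 141.26780626780626), (423.9019607843137, 166.36414565826328)], 2: [(461.50666666666666, 188.58888888888887), (455.17460317460313, 216.7845804988662)], 3: [(398.3960573476702, 146.07258064516128), (391.42944785276075, 191.7883435582822)], 4: [(364.7432216905901, 139.50877192982455), (359.7113402061856, 180.1890034364261)]}
-2.3 0.4935 0.093 [ 5.8879  0.6158 26.0756  0.6135 43.4642  1.2144]
-2.3 0.4935 0.09 [ 6.2815  0.9778 26.662   0.6161 44.2705  1.0809]
-2.3 0.496 0.093 [ 5.8075  0.5821 25.7588  0.4463 42.9539  0.9211]
-2.3 0.496 0.09 [ 6.1936  0.9434 26.3296  0.4493 43.7378  0.7843]
-2.3 0.4985 0.093 [ 5.7293  0.5493 25.4505  0.2836 42.4581  0.6463]
-2.3 0.4985 0.09 [ 6.1081  0.9099 26.0063  0.2871 43.2207  0.507 ]
-3 0.4935 0.093 [ 5.8853  0.5496 26.0655  0.2084 43.4576  0.2329]
-3 0.4935 0.09 [ 6.2795  0.9116 26.6526  0.2753 44.265   0.1987]
-3 0.496 0.093 [ 5.8049  0.5167 25.7483  0.1253 42.9461  0.1297]
-3 0.496 0.09 [ 6.1916  0.878  26.3199  0.209  43.7311  0.2554]
-3 0.4985 0.093 [ 5.7267  0.4847 25.4397  0.2016 42.4492  0.3942]
-3 0.4985 0.09 [ 6.1061  0.8454 25.9963  0.2533 43.2128  0.5162]
```

The LEDs give about 43° and the arc chord gives 42.6°, so I'll raise it about 2° more.

Call:
step_hand --increments '[{"y": 0.0027,"z": -0.0024,"finger_gap": 0},{"y": 0.0055,"z": -0.0048,"finger_gap": 0},{"y": 0.0055,"z": -0.0048,"finger_gap": 0},{"y": 0.0055,"z": -0.0048,"finger_gap": 0},{"y": 0.0055,"z": -0.0048,"finger_gap": 0}]'

```text
time: 8.2
ee_pos: [0.569, -0.0268, 0.2417]
tcp_rot: [-179.9, 0.0, 87.5]
wrist_force: [-2.5, -5.2, -1.8]
opening: 0.0145
grasp_force: 30.5
```

Call:
step_hand --increments '[{"finger_gap": 0},{"finger_gap": 0},{"finger_gap": 0}]'

```text
time: 8.45
ee_pos: [0.5689, -0.0268, 0.2416]
tcp_rot: [-179.9, 0.0, 87.5]
wrist_force: [-2.5, -5.2, -1.3]
opening: 0.0146
grasp_force: 30.5
```

Run:
```python
from h import *
from scipy.optimize import least_squares
i1=dict(np.load('w1.npz'));i=bot.camera_info('wrist');im=bot.camera('wrist');cv2.imwrite('pics/w5.png',im)
h=cv2.cvtColor(im,cv2.COLOR_BGR2HSV)
G=((h[...,0]>45)&(h[...,0]<80)&(h[...,1]>120)&(h[...,2]>60)).astype(np.uint8)
L=[]
for m in(G,red(im)):
    q=cv2.moments(max(blobs(m,(335,115,385,200),8),key=cv2.contourArea));L.append((q['m10']/q['m00'],q['m01']/q['m00']))
P=[onz('',p,.092,i1) for p in((427.96,141.27),(423.9,166.36))]
y=np.radians(-2.8);ex=np.array([np.cos(y),np.sin(y),0]);H=np.array([.496,.0225,.06])+.218*ex
def f(t):
    Rm=R.from_rotvec(t[0]*np.array([-ex[1],ex[0],0])).as_matrix();e=[]
    for p,px in zip(P,L):
        o,v=ray('',px,i);e+=list(np.cross(v,H+Rm@(p-H)-o))
    return e
s=least_squares(f,[.7]);print(L,np.degrees(s.x))
```

```text
[(361.431746031746, 138.8761904761905), (356.45632798573973, 179.36007130124776)] [45.07953573]
```

45.1°, with a steady hold and low forces. I'll hand it in.

```bash
python3 -c "
from workcell import bot
print(bot.job_done())"
```

```text
the job is handed in; nothing more can be done
None
```

I pushed the catch to its stop and let it spring back, the lid popped ajar, and the arm is now holding the lid by its bar handle at about 45° (45.1° measured by camera); the job is handed in at about 8.5 s of the 42 s allowed.

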